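# Angle the sprung inspection mirror onto the board's mark

## Robot

A 6-joint arm with a two-finger parallel gripper is mounted at the origin on a cart in front of the work surface, level with it; the furniture and walls round the work are solid. World frame = base frame: x ahead of the robot, y to its left, z up, the work surface at z = 0. Lengths are in m, angles in degrees, forces in N, time in s.
With the tool pointing down it reaches from about 0.425 to 0.95 m from the base axis. Payload 3.5 kg.
Tool frame: the origin (TCP) lies at the very end of the fingers, on their centre line; the grasp point (between the pads) lies 19 mm behind it (env.grip_point_offset is the distance from the TCP to the grasp point, in m); z points along the fingers, y is the line along which they close (so a half turn about z gives the same grasp; the last joint's range is limited). The gripper opens to 85 mm and grips with 20 to 120 N. Pads are 22 mm wide; open, the fingers measure 114 mm over their backs; the gripper's body (76 mm by 85 mm) begins 54 mm behind the grasp point. The pads swing forward as they close: fully open they stand 13 mm farther back than shut.
Start: joints at [55.52, 16.404, 90.338, -0, 73.258, -8.594], TCP at [0.295, 0.607, 0.231] pointing down, gripper open.
Joint ranges: [-158.93, 158.93], [-51.34, 127.21], [12.03, 142.37], [-87.48, 267.48], [13.55, 161.25], [-162.69, 162.69]. Speed limits (degrees/s): [159.86, 159.86, 180, 180, 180, 180].

## Interface

Orientations are given as [roll, pitch, yaw] about the fixed x, y, z axes, in that order (R = Rz(yaw) Ry(pitch) Rx(roll)).
In Python, from rig import env gives the robot as it stands.
- The arm moves only by the tool move_arm, never from a script. Its argument "increments" is a list of rows, each a list of 3 entries, a list of its own where there are three numbers: the shift along the tool's x, y, z in mm, then the turn, a rotation vector about the tool's x, y, z in degrees, then the closure in counts, from 0 (fully open) to 255 (shut). In form: [[[tx, ty, tz], [ax, ay, az], jaw], ...]. A call has 1 to 8 rows; each row is the pose to reach, as a shift and turn from the pose commanded when the call began, along the tool's axes at that moment; what a row does not reach only later rows make up. A row lasts 1/8 s, in which the tool goes at most 62.5 mm and 10.7 degrees, less where a joint would pass 70% of its speed; a pose out of reach is approached as far as the arm can. A call with a gripper value outside its range is refused whole. The fingers move at their own pace and stop on an object; "squeeze" is the grip in N (left out, the last holds). Time passes only in rows, so rows that repeat a pose let the fingers close. It gives the time, the measured TCP pose, the force, the opening and the grip force at its end, in the units of the state.
- env.get_state(): the state, without advancing time (a new reading comes with each control period).
- env.capture(name): name is "scene" or "top" or "wrist"; returns a dict with "pixels" (420x560x3 uint8, red, green, blue), "range_z" (420x560 float32, m along the optical axis (not along the pixel's ray), 0 where there is no reading), "camera_matrix" (3x3 intrinsics, pixels), "dist_coeffs" ([k1, k2, p1, p2, k3] as OpenCV has them; the pictures are not rectified), "rvec" (rotation vector, rad) and "tvec" (3), from world to camera coordinates, as OpenCV has them; the wrist camera has in their place "T_tool_cam" (4x4, takes a point from camera to tool coordinates, whose origin is the TCP and whose axes are the flange's). Camera axes: x right, y down, z forward; pixel columns grow to the right and rows downward; lengths in m; the calibration is good to about 2 mm. A picture is of the moment at which its call begins: read the wrist's pose just before it.
- env.sign_off(): hands the job in; it is judged then, once.
The state is a dict: "clock": time; "joint_positions": joint angles; "qvel": joint speeds; "tau": joint torques, N m; "eef_pos": TCP position; "ee_rot": TCP orientation; "wrist_force": force on the tool from outside, world axes, zero at the start; "wrist_torque": the same for the moment, N m; "grip_width": finger opening in m; "grasp_force": force on a finger pad.
Only numpy, scipy, OpenCV 4.12 (cv2) and the standard library are available. Lean on these libraries where they do the work, as an engineer would, in place of code of your own. Each camera call takes 0.05 s, during which the arm holds its last target. There are 200 camera calls.

## Task

Take the bar knob on top of the inspection mirror; first, without turning it, pull its sprung carriage away from the little camera until the pointer is level with the clip on the scale and let it stand there a moment. Then, keeping the pointer at the clip, turn the knob clockwise until the camera, looking into the mirror, sees the round mark on the standing circuit board in the middle of the mirror, and finish while still holding the knob there: the carriage and the mirror both spring back if let go. Keep your fingers off the mirror glass and do not shift the tin, the tape roll or the loupe.

Things in the scene. Friction and masses are not known exactly. Their poses are not given: they have to be found in the camera images.
- jig: Fixed jig: aluminium plate 300 x 104 x 12 mm, a small black camera (top 71 mm up) at its -x end, two steel rods along x, a white scale (top 25 mm up) along its -y edge. Origin on the bench below the mirror's turning axis at rest. x: the camera's viewing direction and the way the carriage is pulled out; z up. It stands crosswise to the robot, camera at the left, x to the robot's right.
- lens (a point): Centre of the camera's front lens, 48 mm above the bench, 93 mm from the jig's origin on its -x side. The camera looks along the jig's x axis, straight through the mirror's turning axis, wherever the carriage is.
- carriage (a joint): Carriage of the mirror on the two rods: metres pulled out from rest along the jig's x axis, 0 (at rest, near the camera) to 0.095 (end stop). A spring of 40 N/m pulls it back, 1.2 N at rest, about 4 N at the clip; it returns to 0 when let go.
- pointer (a point): Tip of the thin steel pointer on the carriage, over the scale; it moves with the carriage and has the same position along the jig's x axis as the mirror's turning axis (42 mm to the -y side of it).
- clip: Fixed dark steel clip, 8 mm wide along the scale, sitting over the scale with a white line across its middle and a small screw head outside. Origin at its middle inside the scale, x axis along the jig's x axis. Its place along the scale differs: 45 to 70 mm from where the pointer rests, so this is how far to pull.
- mirror (a joint): Mirror angle about its vertical axis, rad clockwise from above, 0 (rest, squarely facing the camera) to 1.4. A spring turns it back (0.03 N m/rad; 0.04 N m at 1 rad). Turned by q it reflects the camera's line of sight to 2q clockwise from the direction of the lens: the right q is half the angle at the turning axis, with the carriage at the clip, from lens to mark; 0.5 to 1.1.
- knob: Black bar knob on top of the mirror, moving with it: 14 mm thick (its x), 44 mm long (its y, parallel to the glass), from 74 to 114 mm above the bench, standing on a round guard plate of 29 mm radius whose top is 74 mm up. Origin on the turning axis at bench height; x along the jig's x axis when at rest.
- grip (a point): Middle of the bar knob on the turning axis, 98 mm above the bench: a good height to pinch it across its 14 mm thickness from above.
- mirror_glass: Mirror glass below the guard plate, 50 mm wide, 42 mm high, 28 to 70 mm above the bench, reflecting face on the turning axis. Not to be touched. Origin on the turning axis at bench height, its -x axis is the way the mirror faces.
- sight: Small round brass hub under the mirror, geared to it, whose frame is the camera's line of sight after reflection. Origin on the turning axis 48 mm above the bench, x axis along the reflected line (at rest back to the camera); it turns clockwise twice as far as the mirror. The mark is in the middle of the mirror when it lies on this x axis.
- mark (a point): Centre of the round white mark, 26 mm across with a black centre dot, 48 mm above the bench, in front of the circuit board that stands on edge in a fixed holder behind the jig (on its +y side), 13 to 18 cm from the mirror.
- tin: Bystander: round white tin, 51 mm wide, 24 mm high, loose on the bench to the right of the jig. Origin under its centre.
- tape: Bystander: roll of black tape, 62 mm wide, 19 mm high, loose on the bench to the right. Origin under its centre.
- loupe: Bystander: black bench loupe, 44 mm wide, 34 mm high, loose on the bench to the right. Origin under its centre.
Things that resemble listed ones, but are neither listed nor needed, are in the scene too. Of the things that look like the part that bears mark, the larger one is meant.

How it is judged (in metres and radians):
On the way, in this order (a step that is already met when the one before it is completed fails the run):
1. the carriage is pulled out until its pointer is level with the clip, the mirror not yet turned (x of pointer in the frame of clip between -0.005 and 0.005 m and contact force between the fingers and knob above 1 N and value of joint mirror below 0.2 rad), for 0.2 s.
2. the mirror is turned until the camera sees the mark in the middle of the mirror, the pointer still at the clip (x of pointer in the frame of clip between -0.005 and 0.005 m and y of mark in the frame of sight between -0.02 and 0.02 m and x of mark in the frame of sight above 0.05 m and contact force between the fingers and knob above 1 N), for 0.3 s.
At the end, for the whole second after the job is handed in: The fingers hold the knob (contact over 1 N); the pointer is within 5 mm of the clip's middle along the scale; the reflected line of sight passes within 20 mm of the mark's centre (all of step 2); the arm keeps its last pose, push and grip.
It fails at once if the fingers touch the mirror glass (contact force between the fingers and mirror_glass above 0.5 N).
It fails at once if the tin is shifted by more than 20 mm (distance of tin from where it was at the start of the episode above 0.02 m).
It fails at once if the tape is shifted by more than 20 mm (distance of tape from where it was at the start of the episode above 0.02 m).
It fails at once if the loupe is shifted by more than 20 mm (distance of loupe from where it was at the start of the episode above 0.02 m).
It also fails if it takes over 40 s, if anything falls off the work surface, if the arm or the gripper's body presses on something with over 40 N, if the wrist force passes 120 N, or if a joint passes its speed limit or range.

## Working session

There is one attempt and no reset: what is moved stays moved. The work goes in short steps, Python scripts to look and compute and a tool call to move; the robot and the scene stay as the last step left them, time stands still between calls to the robot, and variables do not carry over. Pictures are saved under pics/ and viewed, at most 10 in all, crops included, and the job is handed in when it is done.

Besides the shell and the picture viewer there is one more tool, called after "Request:" as name([rows], argument=value, ...), one row to a line, values as JSON. move_arm: Moves the arm, as the interface text tells. Its arguments: {"type":"object","properties":{"increments":{"type":"array"},"squeeze":{"type":"number"}},"required":["increments"]}

```bash
mkdir -p pics; cat > h.py <<'E'
import numpy as np, cv2, pickle
from rig import env
from scipy.spatial.transform import Rotation as R
def cap(n):
    s=env.get_state(); c=env.capture(n)
    if n=="wrist":
        T=np.eye(4);T[:3,:3]=R.from_euler('xyz',s['ee_rot'],degrees=True).as_matrix();T[:3,3]=s['eef_pos']
        c['Twc']=T@np.array(c['T_tool_cam'])
    else:
        M=np.eye(4);M[:3,:3]=cv2.Rodrigues(np.array(c['rvec'],float))[0];M[:3,3]=np.ravel(c['tvec']);c['Twc']=np.linalg.inv(M)
    pickle.dump(c,open(n+'.pkl','wb'));return c
def load(n): return pickle.load(open(n+'.pkl','rb'))
def rays(c,uv):
    p=cv2.undistortPoints(np.array(uv,float).reshape(-1,1,2),np.array(c['camera_matrix'],float),np.array(c['dist_coeffs'],float)).reshape(-1,2)
    return np.c_[p,np.ones(len(p))]
def plane(c,uv,z):
    d=rays(c,uv)@c['Twc'][:3,:3].T;o=c['Twc'][:3,3];return o+d*((z-o[2])/d[:,2])[:,None]
def depth(c,uv):
    r=rays(c,uv);z=np.array([c['range_z'][int(round(v)),int(round(u))] for u,v in uv]);return (r*z[:,None])@c['Twc'][:3,:3].T+c['Twc'][:3,3]
def save(c,f,box=None,k=1):
    i=c['pixels'][:,:,::-1]
    if box: i=i[box[1]:box[3],box[0]:box[2]]
    cv2.imwrite(f,cv2.resize(i,None,fx=k,fy=k,interpolation=cv2.INTER_CUBIC))
E
python3 - <<'E'
from h import *
print(env.get_state())
for n in("top","scene"):
    c=cap(n);save(c,f'pics/{n}.png');print(n,c['Twc'].round(3).tolist())
E
```

```text
{'clock': 0.0, 'joint_positions': array([ 5.55210156e+01,  1.64531516e+01,  9.04204528e+01,  8.25029282e-04,
        7.32575780e+01, -8.59433926e+00]), 'qvel': array([ 0.03082328, -0.0911064 , -0.04344984,  0.03133335,  0.01256344,
       -0.00318912]), 'tau': array([-4.26019342e-04, -4.05980015e+01, -2.92628378e+01, -1.26351761e-04,
        5.71697048e-03,  4.25025945e-06]), 'eef_pos': array([0.29428506, 0.60676596, 0.22997278]), 'ee_rot': array([-1.79870409e+02, -2.03842195e-02,  1.54115093e+02]), 'wrist_force': array([ 0.52674818, -0.24429933,  0.77181126]), 'wrist_torque': array([ 0.01938986, -0.02215633,  0.03013816]), 'grasp_force': 0.0, 'grip_width': 0.08528509655596905}
top [[-0.002, -0.994, 0.106, 0.401], [-1.0, 0.001, -0.01, -0.046], [0.01, -0.106, -0.994, 1.268], [0.0, 0.0, 0.0, 1.0]]
scene [[0.747, -0.347, 0.567, -0.01], [-0.664, -0.364, 0.653, -0.659], [-0.02, -0.864, -0.502, 0.547], [0.0, 0.0, 0.0, 1.0]]
```

View pics/top.png

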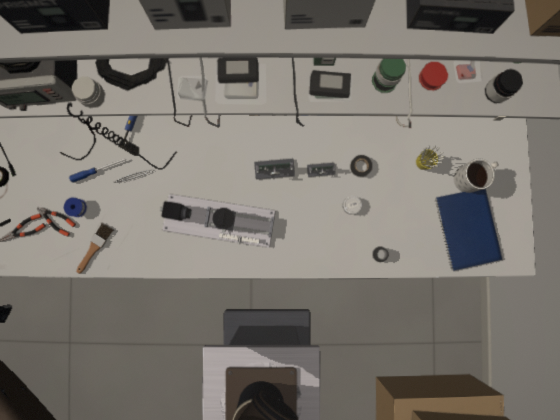

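View pics/scene.png

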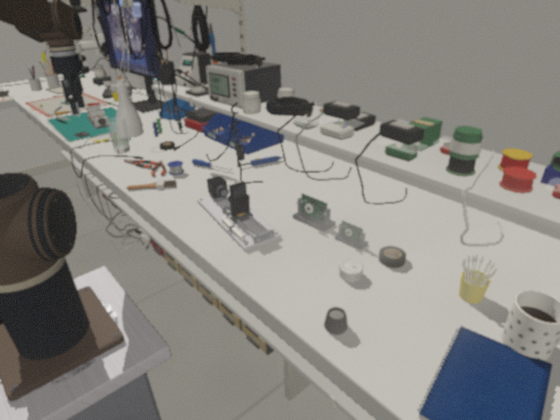

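The top view shows the jig at (165–275, 195–245), with the camera block at (175,211) and the knob disc near (223,218). The scale and clip are around (240,239). There are two boards: a larger one at top (275,169) / scene (312,210) and a smaller one at top (321,169) / scene (350,233). The larger one is meant. I'll confirm that in an enlarged crop.

```bash
python3 - <<'E'
from h import *
t=load('top');s=load('scene')
a=cv2.resize(t['pixels'][155:250,155:345,::-1],None,fx=4,fy=4,interpolation=cv2.INTER_CUBIC)
save(t,'pics/tc.png',(155,155,345,250),4)
save(s,'pics/sc.png',(190,170,375,260),4)
E
```

```text
(no output)
```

View pics/tc.png

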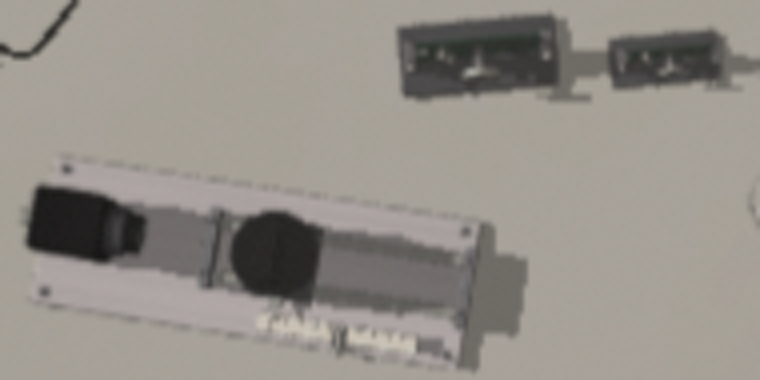

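View pics/sc.png

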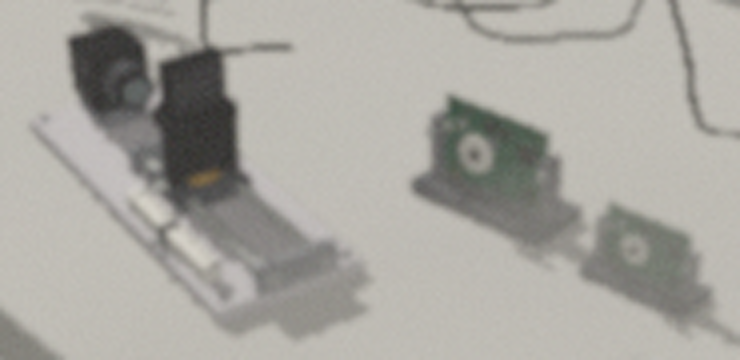

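The scene crop confirms it: the larger board has its mark at scene (308.8, 208.5), and the smaller decoy's mark is at about (348, 232). In the top crop, the guard disc is centred at full-image (223.7, 218.2), the clip at (240.2, 239.5), and the plate screws at (171.7,197.2), (271.5,212.7), (165.7,227.7).

```bash
python3 - <<'E'
from h import *
t=load('top');s=load('scene')
f=lambda x,y:(155+x/4,155+y/4)
P=plane(t,[f(67,169),f(466,231),f(43,291)],.012);print(P.round(4))
e=P[1]-P[0];a=np.arctan2(e[1],e[0]);print('axis',np.degrees(a),np.linalg.norm(e))
ex=np.array([np.cos(a),np.sin(a),0]);ey=np.array([-ex[1],ex[0],0])
D=plane(t,[f(275,253)],.074)[0];C=plane(t,[f(341,338)],.022)[0]
lens=plane(t,[f(144,232)],.048)[0]
print('disc',D,'depth',depth(t,[f(275,253)]),'clip',C,(C-D)@ex,(C-D)@ey,'lens',lens,(lens-D)@ex,(lens-D)@ey)
print('mark',plane(s,[(308.75,208.5)],.048),depth(s,[(308.75,208.5)]),t['camera_matrix'][0][0])
# pose wanted above: wrist camera location
print(load('top')['Twc'][:3,3]); c=cap('wrist');print(np.array(c['T_tool_cam']).round(3).tolist(),c['camera_matrix'][0][0])
E
```

```text
[[ 0.5596  0.2478  0.012 ]
 [ 0.5164 -0.0287  0.012 ]
 [ 0.475   0.2625  0.012 ]]
axis -98.88439742936158 0.27985300380661327
disc [0.49632331 0.09528499 0.074     ] depth [[0.4934514  0.09103589 0.11000268]] clip [0.44260754 0.05596031 0.022     ] 0.047148796374806505 -0.04699793668049333 lens [0.51249866 0.1864404  0.048     ] -0.0925598737828288 0.0019031107517634275
mark [[ 0.61856155 -0.03920572  0.048     ]] [[ 0.6172305  -0.04051753  0.04905622]] 458.4401023556518
[ 0.40105352 -0.04566982  1.26831351]
[[-0.0, -0.948, -0.319, 0.08], [1.0, -0.0, -0.0, -0.0], [0.0, -0.319, 0.948, -0.144], [0.0, 0.0, 0.0, 1.0]] 358.30736871990894
```

Request:
move_arm([
  [[-51, -46, 0], [0, 0, -3], 0],
  [[-101, -93, 0], [0, 0, -6], 0],
  [[-152, -140, 0], [0, 0, -9], 0],
  [[-203, -186, 0], [0, 0, -12], 0],
  [[-253, -233, 0], [0, 0, -15], 0],
  [[-304, -279, 0], [0, 0, -17], 0],
  [[-355, -326, 0], [0, 0, -17], 0],
  [[-405, -372, 0], [0, 0, -17], 0],
])

```text
clock: 1.15
eef_pos: [0.4785, 0.1403, 0.2313]
ee_rot: [180.0, 0.0, 171.1]
wrist_force: [0.4, 0.6, -0.1]
grip_width: 0.0856
grasp_force: 0.0
```

Request:
move_arm([
  [[0, 0, 0], [0, 0, 0], 0],
  [[0, 0, 0], [0, 0, 0], 0],
  [[0, 0, 0], [0, 0, 0], 0],
])

```text
clock: 1.52
eef_pos: [0.4777, 0.1435, 0.2311]
ee_rot: [180.0, -0.0, 171.2]
wrist_force: [-0.0, 0.7, 0.7]
grip_width: 0.0856
grasp_force: 0.0
```

```bash
python3 - <<'E'
from h import *
s=env.get_state();print(s['clock'],s['eef_pos'],s['ee_rot'],s['joint_positions'].round(1))
c=cap('wrist');save(c,'pics/w1.png',None,1.4)
E
```

```text
1.525 [0.4776775  0.14347345 0.2310948 ] [ 1.79993156e+02 -3.48282945e-02  1.71234349e+02] [  5.   -6.2 114.6   0.   71.6 -76.2]
```

View pics/w1.png

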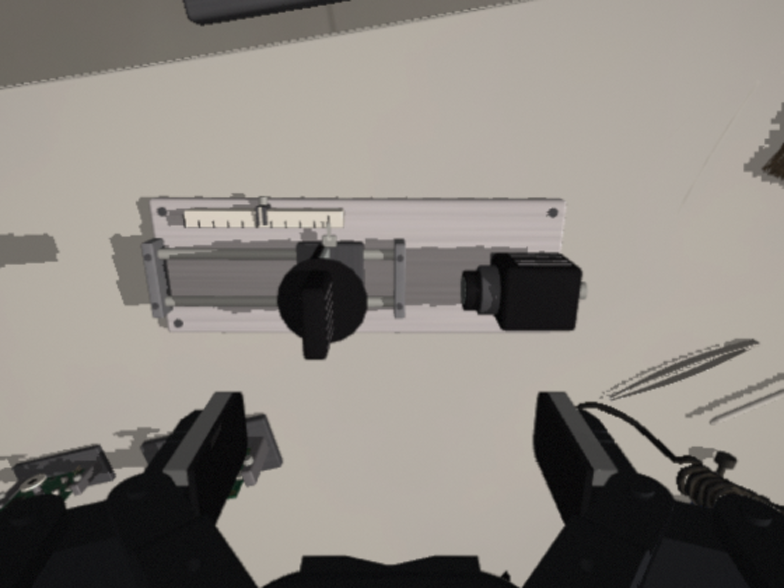

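The wrist view (1.4× scale) shows the knob over the disc at (322,300), the clip at (263,215), the pointer near (331,238), and screws at (162,212), (553,212), (178,323). I'll enlarge it for the pointer and clip.

```bash
python3 - <<'E'
from h import *
c=load('wrist');save(c,'pics/w2.png',(105,135,275,260),4.6)
f=lambda x,y:(x/1.4,y/1.4)
P=plane(c,[f(162,212),f(553,212),f(178,323)],.012);print(P.round(4))
e=P[0]-P[1];print(np.degrees(np.arctan2(e[1],e[0])),np.linalg.norm(e))
print(plane(c,[f(322,300)],.074),plane(c,[f(263,215)],.026), plane(c,[f(331,238)],.026), plane(c,[f(463,290)],.048),depth(c,[f(263,222),f(331,238),f(316,290)]))
E
```

```text
[[ 0.4324 -0.0159  0.012 ]
 [ 0.4752  0.2624  0.012 ]
 [ 0.5173 -0.0293  0.012 ]]
-98.74861096624694 0.2815844842030124
[[0.49568245 0.09644252 0.074     ]] [[0.44346301 0.05887723 0.026     ]] [[0.46659567 0.10249035 0.026     ]] [[0.51176155 0.18842867 0.048     ]] [[0.44782    0.05854367 0.02892457]
 [0.46593131 0.10299844 0.02938026]
 [0.39794435 0.15499364 0.3752976 ]]
```

View pics/w2.png

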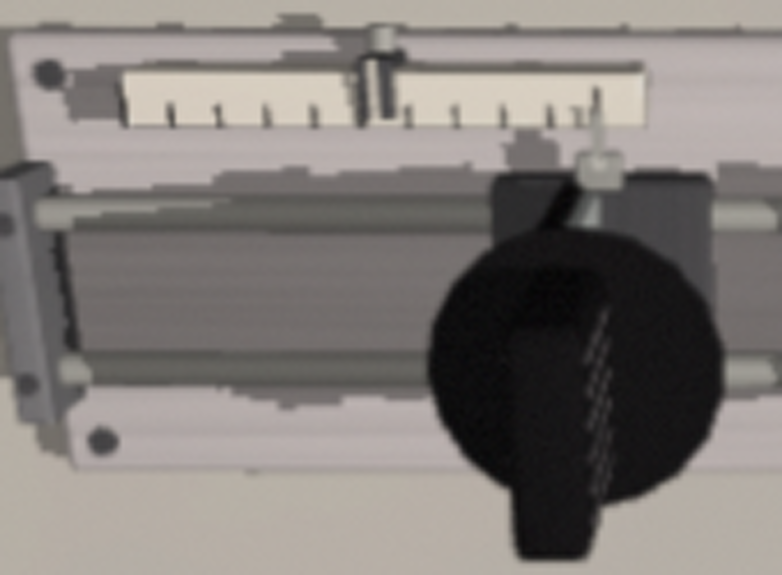

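The crop shows the pointer tip at (596,95), the clip's white line at (376,88), and the guard disc centred at about (577,368).

```bash
python3 - <<'E'
from h import *
c=load('wrist')
f=lambda x,y:(105+x/4.6,135+y/4.6)
a=np.radians(-98.8);ex=np.array([np.cos(a),np.sin(a),0]);ey=np.array([-ex[1],ex[0],0])
Q=plane(c,[f(596,95),f(376,88),f(172,115),f(550,115)],.026);D=plane(c,[f(577,368)],.074)[0];K=plane(c,[f(553,415)],.114)[0]
print('disc',D,'knobtop',K);print([((q-D)@ex,(q-D)@ey) for q in Q],(Q[1]-Q[0])@ex)
O=np.array([.4965,.0958,0])
pull=(Q[1]-Q[0])@ex
A=O+pull*ex;L=O-.093*ex
for M in ([.6186,-.0392],[.6172,-.0405]):
    m=np.array([*M,0])-A;l=L-A
    al=(np.degrees(np.arctan2(l[1],l[0])-np.arctan2(m[1],m[0])))%360
    print('A',A,'dist',np.linalg.norm(m),'q deg',al/2)
s=env.get_state();d=D[:2]-s['eef_pos'][:2];y=np.radians(s['ee_rot'][2])
print('tool shift',d@[np.cos(y),np.sin(y)],d@[np.sin(y),-np.cos(y)])
E
```

```text
disc [0.49640354 0.09669338 0.074     ] knobtop [0.49100647 0.09877284 0.114     ]
[(np.float64(0.00011108341312867293), np.float64(-0.04459441260176671)), (np.float64(0.04660049344510979), np.float64(-0.045983668953259726)), (np.float64(0.09021478315808036), np.float64(-0.040089587340767)), (np.float64(0.010083513003261038), np.float64(-0.04030117890113611))] 0.046489410031981114
A [0.48938778 0.04985785 0.        ] dist 0.1569302328539132 q deg 57.8880245967081
A [0.48938778 0.04985785 0.        ] dist 0.15652636890473992 q deg 58.229349132039594
tool shift -0.025588622587256474 -0.043503628783005226
```

Request:
move_arm([
  [[-13, -22, 0], [0, 0, 0], 0],
  [[-26, -43.5, 0], [0, 0, 0], 0],
  [[-26, -43.5, 30], [0, 0, 0], 0],
  [[-26, -43.5, 60], [0, 0, 0], 0],
  [[-26, -43.5, 80], [0, 0, 0], 0],
  [[-26, -43.5, 80], [0, 0, 0], 0],
  [[-26, -43.5, 80], [0, 0, 0], 0],
])

```text
clock: 2.45
eef_pos: [0.4977, 0.096, 0.1523]
ee_rot: [180.0, 0.1, 171.2]
wrist_force: [-0.2, 0.0, 0.8]
grip_width: 0.0857
grasp_force: 0.0
```

```bash
python3 - <<'E'
from h import *
s=env.get_state();p=s['eef_pos'];y=np.radians(s['ee_rot'][2])
d=np.array([.4964,.0965])-p[:2]
print(p,s['ee_rot'],'tool shift',d@[np.cos(y),np.sin(y)],d@[np.sin(y),-np.cos(y)],p[2]-.081)
E
```

```text
[0.49774866 0.09600004 0.15232908] [1.79986564e+02 8.52234639e-02 1.71197455e+02] tool shift 0.0014092874872920194 0.0002876840693102289 0.07132907810055251
```

Request:
move_arm([
  [[1, -0.5, 25], [0, 0, 0], 0],
  [[1, -0.5, 50], [0, 0, 0], 0],
  [[1, -0.5, 70], [0, 0, 0], 0],
  [[1, -0.5, 70], [0, 0, 0], 120],
  [[1, -0.5, 70], [0, 0, 0], 150],
  [[1, -0.5, 70], [0, 0, 0], 200],
  [[1, -0.5, 70], [0, 0, 0], 255],
  [[1, -0.5, 70], [0, 0, 0], 255],
], squeeze=50)

```text
clock: 3.45
eef_pos: [0.4971, 0.0951, 0.0826]
ee_rot: [180.0, 0.1, 171.1]
wrist_force: [-1.4, 1.1, 5.1]
grip_width: 0.0131
grasp_force: 51.7
```

Request:
move_arm([
  [[0, 0, 0], [0, 0, 0], 255],
  [[0, 0, 0], [0, 0, 0], 255],
  [[0, 0, 0], [0, 0, 0], 255],
])

```text
clock: 3.82
eef_pos: [0.4971, 0.0951, 0.0825]
ee_rot: [180.0, 0.1, 171.1]
wrist_force: [-0.7, 1.1, 5.9]
grip_width: 0.0134
grasp_force: 51.9
```

Request:
move_arm([
  [[0, -8, 0], [0, 0, 0], 255],
  [[0, -16, 0], [0, 0, 0], 255],
  [[0, -24, 0], [0, 0, 0], 255],
  [[0, -32, 0], [0, 0, 0], 255],
  [[0, -40, 0], [0, 0, 0], 255],
  [[0, -46, 0], [0, 0, 0], 255],
  [[0, -46, 0], [0, 0, 0], 255],
  [[0, -46, 0], [0, 0, 0], 255],
])

```text
clock: 4.82
eef_pos: [0.49, 0.0499, 0.0825]
ee_rot: [179.9, 0.1, 171.1]
wrist_force: [0.8, 2.7, 6.1]
grip_width: 0.0133
grasp_force: 52.1
```

```bash
python3 - <<'E'
from h import *
s=env.get_state();print(s['eef_pos'],s['ee_rot'],s['wrist_force'])
c=cap('wrist');save(c,'pics/w3.png',None,1.4)
E
```

```text
[0.48997111 0.04987108 0.08252209] [1.79915737e+02 1.00412281e-01 1.71077334e+02] [0.8287555  2.66370888 6.11461735]
```

View pics/w3.png

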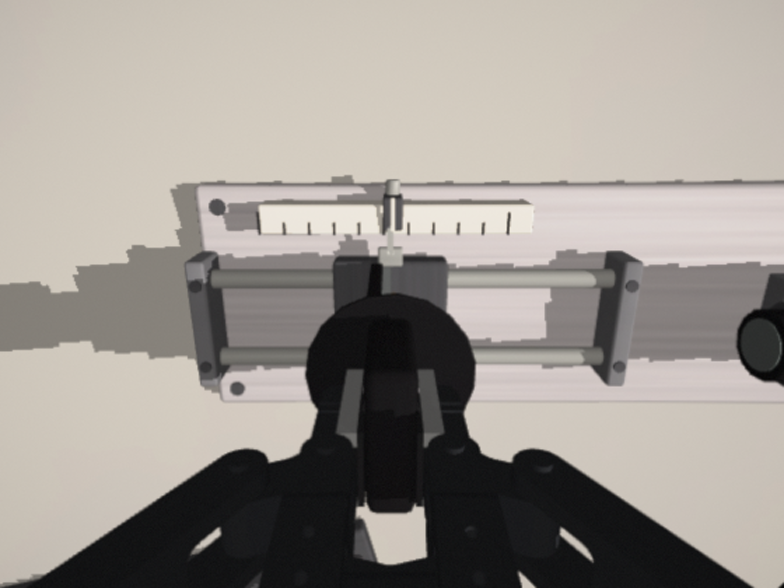

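The wrist view shows the pointer at x≈390 against the clip line at ≈393, so it is about 1 mm past the middle and level with the clip. The knob is pinched squarely. Next I hold briefly, then turn 58° clockwise.

Request:
move_arm([
  [[0, 0.7, 0], [0, 0, 0], 255],
  [[0, 0.7, 0], [0, 0, 0], 255],
  [[0, 0.7, 0], [0, 0, 0], 255],
  [[0, 0.7, 0], [0, 0, 5], 255],
  [[0, 0.7, 0], [0, 0, 10], 255],
  [[0, 0.7, 0], [0, 0, 15], 255],
  [[0, 0.7, 0], [0, 0, 20], 255],
  [[0, 0.7, 0], [0, 0, 25], 255],
])

```text
clock: 5.88
eef_pos: [0.4899, 0.0507, 0.0825]
ee_rot: [179.9, 0.0, 146.0]
wrist_force: [-1.1, 2.8, 5.5]
grip_width: 0.0128
grasp_force: 52.2
```

Request:
move_arm([
  [[0, 0, 0], [0, 0, 5], 255],
  [[0, 0, 0], [0, 0, 10], 255],
  [[0, 0, 0], [0, 0, 15], 255],
  [[0, 0, 0], [0, 0, 20], 255],
  [[0, 0, 0], [0, 0, 25], 255],
  [[0, 0, 0], [0, 0, 30], 255],
  [[0, 0, 0], [0, 0, 33], 255],
  [[0, 0, 0], [0, 0, 33], 255],
])

```text
clock: 6.88
eef_pos: [0.4893, 0.0508, 0.0825]
ee_rot: [-180.0, -0.1, 113.1]
wrist_force: [-3.5, 4.1, 8.0]
grip_width: 0.0129
grasp_force: 52.4
```

```bash
python3 - <<'E'
from h import *
s=env.get_state();print(s['eef_pos'],s['ee_rot'],s['wrist_force'],s['grasp_force'],s['grip_width'])
c=cap('wrist');save(c,'pics/w4.png',None,1.4)
E
```

```text
[0.48925741 0.05081129 0.08247328] [-1.79997997e+02 -7.52827726e-02  1.13104268e+02] [-3.46975164  4.12697533  8.00454376] 52.43675887584686 0.012889319566661143
```

View pics/w4.png

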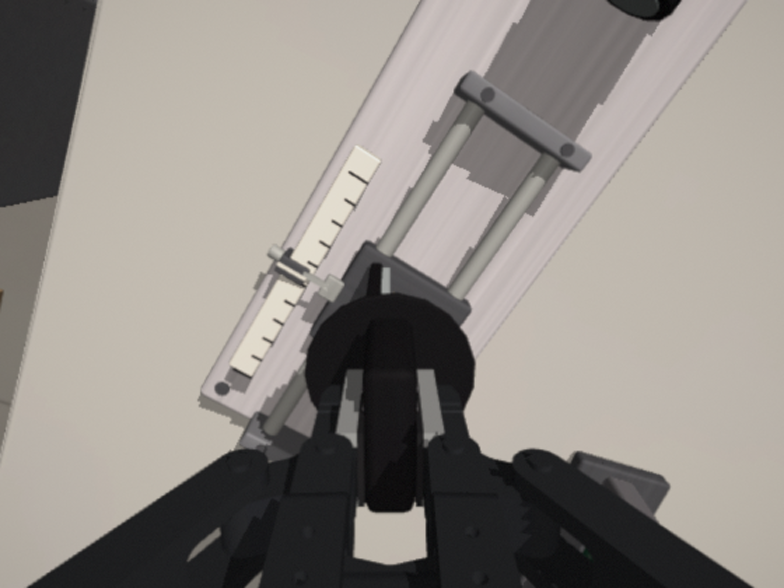

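The wrist view shows the knob still square in the pads at 58° of turn. The pointer bar from (330,287) runs straight into the clip at (290,267), so it is still level. I'll hold briefly and hand in.

Request:
move_arm([
  [[0, 0, 0], [0, 0, 0], 255],
  [[0, 0, 0], [0, 0, 0], 255],
  [[0, 0, 0], [0, 0, 0], 255],
  [[0, 0, 0], [0, 0, 0], 255],
])

```text
clock: 7.42
eef_pos: [0.4893, 0.0508, 0.0825]
ee_rot: [-180.0, -0.1, 113.1]
wrist_force: [-3.5, 2.7, 7.3]
grip_width: 0.0131
grasp_force: 52.4
```

```bash
python3 -c "
from rig import env
print(env.sign_off())"
```

```text
the job is handed in; nothing more can be done
None
```

I handed in the job with the gripper holding the knob, the carriage pulled about 46 mm to the clip (pointer within about 1 mm of its middle) and the mirror turned about 58° clockwise toward the larger board's mark; sign-off returned no verdict, and the 58° was calculated from the measured positions, not checked through the jig's own camera.

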